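# Free, empty and lock the tumbling barrel

### The arm

A 6-joint arm with a two-finger parallel gripper is mounted at the origin on a cart in front of the work surface, level with it; the furniture and walls round the work are solid. World frame = base frame: x ahead of the robot, y to its left, z up, the work surface at z = 0. Lengths are in m, angles in rad, forces in N, time in s.
With the tool pointing down it reaches from about 0.35 to 0.975 m from the base axis. Payload 4.9 kg.
Tool frame: the origin (TCP) lies midway between the tips of the shut fingers; the grasp point (between the pads) lies ctrl.grip_depth behind it (ctrl.grip_depth is the distance from the TCP to the grasp point, in m); y points along the fingers, z is the direction in which the jaws open and shut, and the axes are right-handed (so a half turn about y gives the same grasp; the last joint's range is limited). The gripper opens to 85 mm and grips with 20 to 120 N. Pads are 22 mm wide; open, the fingers measure 114 mm over their backs; the gripper's body (76 mm by 85 mm) begins 54 mm behind the grasp point. The pads swing forward as they close: fully open they stand 13 mm farther back than shut.
Start: joints at [-1.266, 0.053, 1.613, -0, 1.476, -0.119], TCP at [0.257, -0.57, 0.231] pointing down, gripper open.
Joint ranges: [-3.01, 3.01], [-1.01, 2.22], [0.06, 2.58], [-1.02, 4.17], [0.09, 2.62], [-3.14, 3.14]. Speed limits (rad/s): [2.57, 2.57, 3.14, 3.14, 3.14, 3.14].

### API

Orientations are given as a rotation vector (axis times angle).
In Python, from station import ctrl gives the robot as it stands.
- The arm moves only by the tool jog_arm, never from a script. Its argument "moves" is a list of rows, each a list of 6 numbers: the shift along the tool's x, y, z in mm, then the turn, a rotation vector about the tool's x, y, z in rad. In form: [[x, y, z, wx, wy, wz], ...]. A call has 1 to 12 rows; each row shifts and turns the commanded pose from where the row before left it, along the tool's axes as they then stand; what a row does not reach is not made up. A row lasts 1/10 s, in which the tool goes at most 50 mm and 8.59 degrees, less where a joint would pass 70% of its speed; a pose out of reach is approached as far as the arm can. A call is refused whole if a number of a shift passes 50 or a number of a turn 0.15, either way. A call with a gripper value outside its range is refused whole. "grip" is the finger opening in mm, from 0 to 85.4, set as the call begins (left out, the last holds). The fingers move at their own pace and stop on an object; "grip_force" is the grip in N (left out, the last holds). Time passes only in rows, so rows that do not move let the fingers close. It gives the time, the measured TCP pose, the force and the opening at its end, in the units of the state.
- ctrl.get_obs(): the state, without advancing time (a new reading comes with each control period).
- ctrl.get_image(name): name is "scene" or "top" or "wrist"; returns the picture (384x512x3 uint8, red, green, blue); there is no depth.
- ctrl.camera_params(name): a dict with "fx", "fy", "cx", "cy" (pixels), "pose" (4x4, takes a point from camera to world coordinates); the wrist camera has in their place "T_tool_cam" (4x4, takes a point from camera to tool coordinates, whose origin is the TCP and whose axes are the tool frame's). Camera axes: x right, y up, looking along -z (the intrinsics and any distortion apply to the point x, -y, -z); pixel columns grow to the right and rows downward; lengths in m; the calibration is good to about 2 mm. The wrist camera is an equidistant fisheye: a pixel r from the principal point sees the ray r / f radians off the axis. A picture is of the moment at which its call begins: read the wrist's pose just before it. camera_params takes no time and is no camera call.
- ctrl.finish_job(): hands the job in, once; it reports no verdict.
The state is a dict: "t": time; "q": joint angles; "dq": joint speeds; "effort": joint torques, N m; "tool_pos": TCP position; "tool_rot": TCP orientation; "contact_force": force on the tool from outside, world axes, zero at the start; "wrist_torque": the same for the moment, N m; "opening": finger opening in m.
Only numpy, scipy, OpenCV 4.12 (cv2) and the standard library are available. Lean on these libraries where they do the work, as an engineer would, in place of code of your own. Each camera call takes 0.05 s, during which the arm holds its last target. There are 200 camera calls.

### The job

The three steel discs in the hand-turned tumbling barrel are finished: swing the red-balled lock lever all the way out toward you to free the barrel, then turn the barrel by its star wheel until the open port faces straight down and all three discs have dropped into the tray below. Then swing the lever back in until its roller sits fully home in the notch of the index plate, so that the barrel is locked with its port straight down, and leave the things lying around where they are.

Things in the scene. Friction and masses are not known exactly. Their poses are not given: they have to be found in the camera images.
- cradle: Grey steel cradle fixed to the worktop: base plate 215 x 262 x 8 mm, two A-frames. Origin: on the worktop under the barrel's middle; x points away from the robot at yaw 0, y along the barrel's axis (to the left), z up. The axis is level, 155 mm above the origin. In this frame the star wheel's plane is y = -116 mm, the lock lever's plane y = +103 mm.
- barrel (a joint): Barrel angle about the cradle's +y: 0 = port up, grows as its top moves to the cradle's +x (away from the robot). Port straight down at +3.14 and at -3.14, either way round (range -6 to 6). Starts within 0.45 rad of port-up. Stiff bearings: stays where left, needs 0.25 N m (3 to 5 N on a spoke). With the lever in, it only rocks within 0.5 rad of port-up. A disc that hangs is freed by rocking 0.3 rad.
- port (a point): Middle of the open side port of the blue barrel, 66 mm from its axis; z points straight out of the port. Barrel: 139 mm across the end plates, 128 mm long, smooth lining 120 mm across inside; the port is 65 mm wide, 114 mm long (the whole inside length), framed by two steel strips and uncovered.
- wheel_centre (a point): Centre of the star wheel, on the barrel's axis at its right end, 155 mm up. Fixed to the barrel: black hub 38 mm across, four polished spokes 10 mm thick (slippery; pushed level while leaning far toward the finger they bind), each with a black ball 25 mm across, 85 mm from the axis; spokes at 45, 135, 225, 315 degrees from the port. The cradle's bearing (48 mm across) is 21 mm beside the wheel's plane.
- wheel_ball_0 (a point): Centre of a black ball, 25 mm across, at the end of a star-wheel spoke that stands 45 degrees from the port direction, counted toward the cradle's +x when the port is up; turns with the barrel.
- wheel_ball_1 (a point): Centre of a black ball, 25 mm across, at the end of a star-wheel spoke that stands 135 degrees from the port direction, counted toward the cradle's +x when the port is up; turns with the barrel.
- wheel_ball_2 (a point): Centre of a black ball, 25 mm across, at the end of a star-wheel spoke that stands 225 degrees from the port direction, counted toward the cradle's +x when the port is up; turns with the barrel.
- wheel_ball_3 (a point): Centre of a black ball, 25 mm across, at the end of a star-wheel spoke that stands 315 degrees from the port direction, counted toward the cradle's +x when the port is up; turns with the barrel.
- lock_lever (a joint): Lock lever angle about the cradle's +y: 0.35 = upright, fully in (as at the start), 0 = out toward the robot; end stops at both, stays where left (1 N at its ball). Free of the index plate (104 mm across, barrel's left end) below 0.15. Its 12 mm roller enters the 14 mm chamfered notch with the port down; 5 to 15 N pulls a few degrees of error straight. Off the notch it stops at 0.19.
- lever_ball (a point): Centre of the red ball, 28 mm across, atop the steel lock lever, on the robot's side of the barrel at its left end; 140 mm from the lever's pivot, which lies in the cradle's frame at x = -75, y = 103, z = 75 mm. With the lever in, the ball is straight above the pivot; 20 mm below the ball's centre there is free room behind it over the index plate.
- tray: Open aluminium tray under the barrel, 155 x 126 x 42 mm, walls 3 mm, loose on the cradle's base plate. Origin: centre of its underside, 8 mm above the worktop; z up.
- disc_0_centre (a point): Centre of a loose steel disc, 38 mm across and 14 mm thick; at the start inside the barrel. Its z is the disc's axis.
- disc_1_centre (a point): Centre of a loose steel disc, 33 mm across and 9 mm thick; at the start inside the barrel. Its z is the disc's axis.
- disc_2_centre (a point): Centre of a loose steel disc, 33 mm across and 10 mm thick; at the start inside the barrel. Its z is the disc's axis.
- port_cover: Bystander: the blue flat cover of the port, 92 x 114 x 8 mm with a wire handle, lying on the worktop; origin at the centre of its underside.
- rebound_meter: Bystander: hand-held meter with keypad, 148 x 68 x 30 mm, lying on the worktop; origin at the centre of its underside.
- impact_device: Bystander: pen-like metal tool, 24 x 126 x 24 mm, lying on the worktop; origin at the centre of its underside.
- sample_bottle: Bystander: white bottle with a red cap, 47 mm across, 84 mm high; origin at the centre of its underside.

How it is judged:
On the way, in this order (a step that is already met when the one before it is completed fails the run):
1. the lock lever is swung out, clear of the index plate, with the discs still in the barrel (value of joint lock_lever below 0.14 rad and height (world z) of each of disc_0_centre, disc_1_centre, disc_2_centre above 0.07 m), for 0.2 s.
2. the port faces down (within about 15 degrees) and all three discs lie in the tray, with the lock lever still out (angle between port's own z axis and vertical above 2.88159 rad and x of disc_0_centre in the frame of tray between -0.078 and 0.078 m and y of disc_0_centre in the frame of tray between -0.063 and 0.063 m and z of disc_0_centre in the frame of tray between 0 and 0.042 m and x of disc_1_centre in the frame of tray between -0.078 and 0.078 m and y of disc_1_centre in the frame of tray between -0.063 and 0.063 m and z of disc_1_centre in the frame of tray between 0 and 0.042 m and x of disc_2_centre in the frame of tray between -0.078 and 0.078 m and y of disc_2_centre in the frame of tray between -0.063 and 0.063 m and z of disc_2_centre in the frame of tray between 0 and 0.042 m and value of joint lock_lever below 0.25 rad), for 0.2 s.
3. the lock lever is home in the notch with the port down (angle between port's own z axis and vertical above 3.06159 rad and value of joint lock_lever above 0.3 rad), for 0.2 s.
At the end, for the whole second after the job is handed in: The port faces straight down (within 0.08 rad), the lock lever is home in the notch (beyond 0.30 rad of its 0.35), all three discs lie inside the tray (centres within its walls and below its rim), and the barrel is at rest (all of step 3 and x of disc_0_centre in the frame of tray between -0.078 and 0.078 m and y of disc_0_centre in the frame of tray between -0.063 and 0.063 m and z of disc_0_centre in the frame of tray between 0 and 0.042 m and x of disc_1_centre in the frame of tray between -0.078 and 0.078 m and y of disc_1_centre in the frame of tray between -0.063 and 0.063 m and z of disc_1_centre in the frame of tray between 0 and 0.042 m and x of disc_2_centre in the frame of tray between -0.078 and 0.078 m and y of disc_2_centre in the frame of tray between -0.063 and 0.063 m and z of disc_2_centre in the frame of tray between 0 and 0.042 m and velocity of joint barrel between -0.1 and 0.1 rad/s); the robot touches nothing.
It fails at once if the rebound meter is disturbed (moved more than 3 cm) (distance of rebound_meter from where it was at the start of the episode above 0.03 m).
It fails at once if the impact device is disturbed (moved more than 3 cm) (distance of impact_device from where it was at the start of the episode above 0.03 m).
It fails at once if the sample bottle is disturbed (moved more than 3 cm) (distance of sample_bottle from where it was at the start of the episode above 0.03 m).
It fails at once if the port cover is disturbed (moved more than 3 cm) (distance of port_cover from where it was at the start of the episode above 0.03 m).
It also fails if it takes over 58 s, if anything falls off the work surface, if the arm or the gripper's body presses on something with over 40 N, if the wrist force passes 120 N, or if a joint passes its speed limit or range.

## Working session

There is one attempt and no reset: what is moved stays moved. The work goes in short steps, Python scripts to look and compute and a tool call to move; the robot and the scene stay as the last step left them, time stands still between calls to the robot, and variables do not carry over. Pictures are saved under pics/ and viewed, about 8 in all and at most 12, crops included, and the job is handed in when it is done.

Besides the shell and the picture viewer there is one more tool, called after "Request:" as a command line: name --pt "numbers of a row" for each row, then --argument value for the rest. jog_arm: Moves the arm, as the interface text tells. Its arguments: {"type":"object","properties":{"moves":{"type":"array","items":{"type":"array","items":{"type":"number"}}},"grip":{"type":"number"},"grip_force":{"type":"number"}},"required":["moves"]}

```bash
ls; mkdir -p pics; python3 - <<'E'
from station import ctrl
import cv2,numpy as np
o=ctrl.get_obs();print(o, ctrl.grip_depth)
ims=[]
for n in("scene","top"):
    im=ctrl.get_image(n)[:,:,::-1];cv2.imwrite(f"pics/{n}0.png",im)
    p=ctrl.camera_params(n);print(n,{k:np.round(v,3).tolist() if not isinstance(v,str) else v for k,v in p.items()})
    cv2.imwrite(f"pics/{n}0b.png",cv2.resize(im,(800,600),interpolation=cv2.INTER_CUBIC))
E
```

```text
pics
{'t': 0.0, 'q': array([-1.26596682e+00,  5.33542662e-02,  1.61432372e+00, -2.92340658e-06,
        1.47602445e+00, -1.19001438e-01]), 'dq': array([-8.16058031e-04, -6.42406013e-04, -1.48066981e-04,  4.67974101e-04,
       -2.28204025e-04, -2.87442419e-05]), 'effort': array([ 7.21324377e-04, -3.93685341e+01, -3.70173061e+01, -1.44843816e-04,
        6.96506948e-03, -1.05076012e-06]), 'tool_pos': array([ 0.25683919, -0.56908317,  0.23004689]), 'tool_rot': array([-0.42781194,  1.98967013, -1.98539995]), 'contact_force': array([-0.34066989, -0.14493167, -0.23984819]), 'wrist_torque': array([ 0.00481361, -0.00614739, -0.02074031]), 'opening': 0.08516605943024022} 0.0187
scene {'fx': 494.529, 'fy': 494.529, 'cx': 253.036, 'cy': 183.091, 'pose': [[0.66, 0.329, -0.675, -0.567], [-0.751, 0.288, -0.594, -0.941], [-0.001, 0.899, 0.438, 0.861], [0.0, 0.0, 0.0, 1.0]]}
top {'fx': 452.601, 'fy': 452.601, 'cx': 252.59, 'cy': 177.194, 'pose': [[0.007, 0.98, -0.198, 0.226], [-1.0, 0.007, -0.005, 0.023], [-0.003, 0.198, 0.98, 1.698], [0.0, 0.0, 0.0, 1.0]]}
```

View pics/scene0b.png

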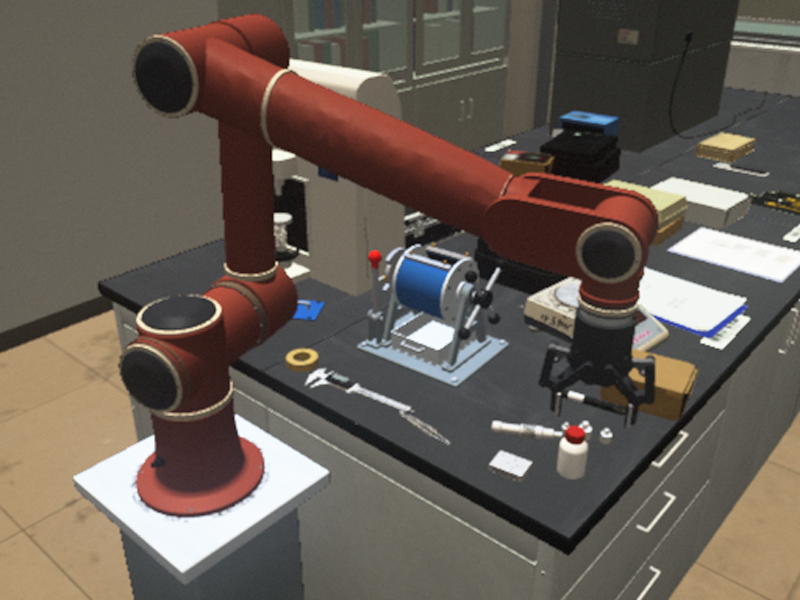

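View pics/top0b.png

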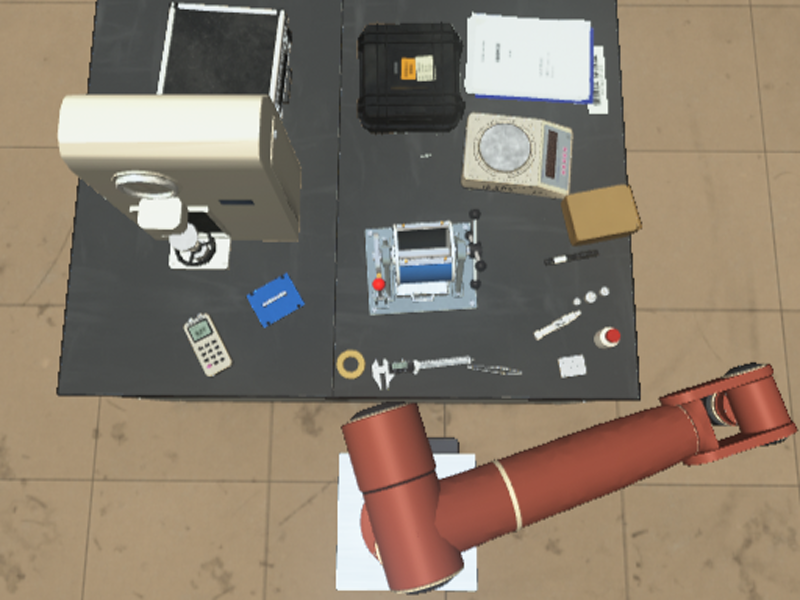

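The scene view shows the red ball at about (375,256) and the wheel hub at (482,298). In the top view the red ball is at (378,284), the wheel's black balls are near x=477, and the cradle spans about (365..478, 222..315). Next I'll zoom in on both and measure.

```bash
cat >h.py <<'E'
from station import ctrl
import cv2,numpy as np
def cast(n,u,v,z=None):
    p=ctrl.camera_params(n);T=np.array(p["pose"]);d=T[:3,:3]@np.array([(u-p["cx"])/p["fx"],-(v-p["cy"])/p["fy"],-1.]);d/=np.linalg.norm(d);o=T[:3,3]
    return (o,d) if z is None else o+d*(z-o[2])/d[2]
def tri(a,b):
    (o1,d1),(o2,d2)=a,b
    s=np.linalg.lstsq(np.c_[d1,-d2],o2-o1,rcond=None)[0];p,q=o1+s[0]*d1,o2+s[1]*d2
    return (p+q)/2,np.linalg.norm(p-q)
def proj(n,X):
    p=ctrl.camera_params(n);T=np.array(p["pose"]);c=T[:3,:3].T@(np.array(X)-T[:3,3]);return p["cx"]-p["fx"]*c[0]/c[2],p["cy"]+p["fy"]*c[1]/c[2]
def blobs(im,m,lo=8):
    n,_,st,c=cv2.connectedComponentsWithStats(m.astype(np.uint8));return [(c[i].round(2).tolist(),int(st[i,4])) for i in range(1,n) if st[i,4]>=lo]
E
python3 - <<'E'
from h import *
t=cv2.imread("pics/top0.png");s=cv2.imread("pics/scene0.png")
for n,im,(x0,y0,x1,y1) in(("top",t,(225,130,325,210)),("scene",s,(220,145,335,250))):
    r=im.astype(int);m=(r[:,:,2]>130)&(r[:,:,1]<70)&(r[:,:,0]<70)
    m[:y0]=0;m[y1:]=0;m[:,:x0]=0;m[:,x1:]=0
    print(n,"red",blobs(im,m))
a=cv2.resize(t[130:210,225:325],(500,400),interpolation=cv2.INTER_CUBIC)
b=cv2.resize(s[145:250,220:335],None,fx=400/105,fy=400/105,interpolation=cv2.INTER_CUBIC)
o=np.hstack([a,b]);print(o.shape,400/105);o=cv2.resize(o,(800,int(o.shape[0]*800/o.shape[1])));print(o.shape)
cv2.imwrite("pics/z0.png",o)
E
```

```text
top red [([242.05, 181.7], 37)]
scene red [([239.39, 163.03], 31)]
(400, 938, 3) 3.8095238095238093
(341, 800, 3)
```

View pics/z0.png

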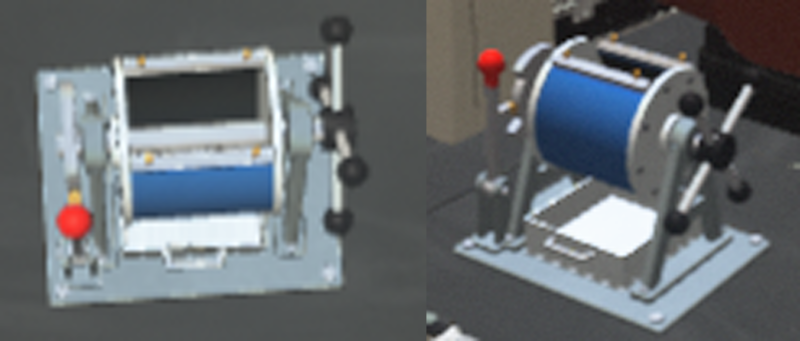

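```bash
python3 - <<'E'
from h import *
T=lambda X,Y:cast("top",225+X/4.264,130+Y/4.264)
S=lambda X,Y:cast("scene",220+(X-426.4)/3.249,145+Y/3.249)
rb=tri(cast("top",242.05,181.7),cast("scene",239.39,163.03));print("red",rb)
for n,a,b in(("hub",(335,130),(713,148)),("near",(338,220),(676,222)),("top",(350,170),(690,103)),("low",(320,90),(738,190))):
    print(n,tri(T(*a),S(*b)))
c=[cast("top",225+X/4.264,130+Y/4.264,.008)[:2] for X,Y in((38,70),(50,305),(342,288),(318,55))]
c=np.array(c);print("corners",c.round(4).tolist(),"mid",c.mean(0))
for i,j in((1,0),(2,3)): print(np.linalg.norm(c[j]-c[i]),np.arctan2(*(c[j]-c[i])[::-1]))
for i,j in((2,1),(3,0)): print(np.linalg.norm(c[j]-c[i]),np.arctan2(*(c[j]-c[i])[::-1])-np.pi/2)
p=ctrl.camera_params("wrist");print({k:np.round(v,3).tolist() if not isinstance(v,str) else v for k,v in p.items()})
from scipy.spatial.transform import Rotation as R
print(R.from_rotvec(ctrl.get_obs()["tool_rot"]).as_matrix().round(3))
E
```

```text
red (array([0.50882129, 0.06458393, 0.21749284]), np.float64(0.0011051494884306834))
hub (array([ 0.59805912, -0.14841325,  0.15435326]), np.float64(0.0013531420630075283))
near (array([ 0.53257995, -0.15530037,  0.10210669]), np.float64(0.0007033597774830269))
top (array([ 0.54996346, -0.15240951,  0.22108441]), np.float64(0.0016414933745483428))
low (array([ 0.65093908, -0.14450695,  0.08481144]), np.float64(0.0034939699683290654))
corners [[0.687, 0.104], [0.4722, 0.0901], [0.4892, -0.1681], [0.7027, -0.1497]] mid [ 0.58775373 -0.0309174 ]
0.21520673182744696 0.06482415888647512
0.21429280663375416 0.0860806941778476
0.2587855042342649 0.06555579687406277
0.2542318305534678 0.06178362563086748
{'fx': 297.319, 'fy': 297.319, 'cx': 254.721, 'cy': 191.622, 'T_tool_cam': [[0.0, -0.952, -0.305, -0.079], [-0.002, 0.305, -0.952, -0.143], [1.0, 0.001, -0.001, 0.0], [0.0, 0.0, 0.0, 1.0]]}
[[-0.912 -0.001  0.411]
 [-0.411  0.002 -0.911]
 [-0.    -1.    -0.002]]
```

```bash
cat >>h.py <<'E'
from scipy.spatial.transform import Rotation as R
O=np.array([.5904,-.033,0]);YAW=.066
Rc=R.from_euler('z',YAW).as_matrix()
w=lambda p:O+Rc@np.array(p)/1000      # cradle mm -> world m
c=lambda p:Rc.T@(np.array(p)-O)*1000
def down(a):  # tool down, tool z along cradle direction angle a
    z=Rc@np.array([np.cos(a),np.sin(a),0]);y=np.array([0,0,-1.]);return np.c_[np.cross(y,z),y,z]
def plan(start,target,step=45,pr=True):
    (p,A),(q,B)=start,target
    rv=R.from_matrix(A.T@B).as_rotvec();n=int(max(np.ceil(np.linalg.norm(q-p)/step*1000),np.ceil(np.linalg.norm(rv)/.14),1))
    out=[]
    for i in range(n):
        Ai=A@R.from_rotvec(rv*i/n).as_matrix();out.append(np.r_[(Ai.T@(q-p)/n*1000).round(0),(rv/n).round(3)])
    if pr: print(n);[print([float(x) for x in r],end=",") for r in out];print()
    return out
def now():
    o=ctrl.get_obs();return np.array(o["tool_pos"]),R.from_rotvec(o["tool_rot"]).as_matrix()
E
python3 - <<'E'
from h import *
s=now();s=(s[0]+[0,0,.09],s[1])
plan(s,(w([-75,103,310]),down(0)))
E
```

```text
16
[-31.0, 1.0, -30.0, 0.0, -0.076, -0.0],[-33.0, 1.0, -27.0, 0.0, -0.076, -0.0],[-35.0, 1.0, -25.0, 0.0, -0.076, -0.0],[-37.0, 1.0, -22.0, 0.0, -0.076, -0.0],[-38.0, 1.0, -19.0, 0.0, -0.076, -0.0],[-39.0, 1.0, -16.0, 0.0, -0.076, -0.0],[-41.0, 1.0, -13.0, 0.0, -0.076, -0.0],[-41.0, 1.0, -10.0, 0.0, -0.076, -0.0],[-42.0, 1.0, -7.0, 0.0, -0.076, -0.0],[-42.0, 1.0, -4.0, 0.0, -0.076, -0.0],[-43.0, 1.0, -0.0, 0.0, -0.076, -0.0],[-43.0, 1.0, 3.0, 0.0, -0.076, -0.0],[-42.0, 1.0, 6.0, 0.0, -0.076, -0.0],[-42.0, 1.0, 9.0, 0.0, -0.076, -0.0],[-41.0, 1.0, 12.0, 0.0, -0.076, -0.0],[-40.0, 1.0, 15.0, 0.0, -0.076, -0.0],
```

Request:
jog_arm --pt "0 -45 0 0 0 0" --pt "0 -45 0 0 0 0" --pt "-31 1 -30 0 -0.076 0" --pt "-33 1 -27 0 -0.076 0" --pt "-35 1 -25 0 -0.076 0" --pt "-37 1 -22 0 -0.076 0" --pt "-38 1 -19 0 -0.076 0" --pt "-39 1 -16 0 -0.076 0" --pt "-41 1 -13 0 -0.076 0" --pt "-41 1 -10 0 -0.076 0" --pt "-42 1 -7 0 -0.076 0" --pt "-42 1 -4 0 -0.076 0" --grip 48

```text
t: 1.3
tool_pos: [0.4145, -0.1716, 0.3108]
tool_rot: [-1.002, 1.487, -1.486]
contact_force: [0.5, 0.1, 0.7]
opening: 0.0481
```

Request:
jog_arm --pt "-43 1 0 0 -0.076 0" --pt "-43 1 3 0 -0.076 0" --pt "-42 1 6 0 -0.076 0" --pt "-42 1 9 0 -0.076 0" --pt "-41 1 12 0 -0.076 0" --pt "-40 1 15 0 -0.076 0" --pt "0 0 0 0 0 0" --pt "0 0 0 0 0 0"

```text
t: 2.1
tool_pos: [0.5081, 0.0665, 0.3046]
tool_rot: [-1.243, 1.158, -1.157]
contact_force: [0.9, -1.4, -0.7]
opening: 0.0485
```

```bash
cat >look.py <<'E'
from h import *
import sys
# wrist red ball ray -> plane z
p=ctrl.camera_params("wrist");W=np.array(p["T_tool_cam"]);P,A=now();im=ctrl.get_image("wrist")[:,:,::-1]
cv2.imwrite(f"pics/{sys.argv[1]}.png",im)
def ray(u,v):
    dx,dy=u-p["cx"],v-p["cy"];r=np.hypot(dx,dy);th=r/p["fx"];d=np.array([np.sin(th)*dx/r,-np.sin(th)*dy/r,-np.cos(th)])
    return P+A@W[:3,3],A@W[:3,:3]@d
r=im.astype(int);m=(r[:,:,2]>120)&(r[:,:,1]<70)&(r[:,:,0]<70)
print("tcp cradle",c(P).round(1),"toolz",(Rc.T@A)[:,2].round(3))
z=float(sys.argv[2])
for b,a in blobs(im,m,40):
    o,d=ray(*b);X=o+d*(z-o[2])/d[2];print("red",b,a,c(X).round(1))
E
python3 look.py w1 .215
```

```text
tcp cradle [-75.5 104.7 304.6] toolz [ 1.     0.005 -0.002]
red [257.03, 197.74] 787 [-73.2 102.5 215. ]
```

Request:
jog_arm --pt "2 40 1 0 0 0" --pt "0 35 0 0 0 0" --pt "0 20 0 0 0 0" --pt "0 11 0 0 0 0" --pt "0 0 0 0 0 0"

```text
t: 2.65
tool_pos: [0.5085, 0.0628, 0.1977]
tool_rot: [-1.242, 1.162, -1.158]
contact_force: [0.1, 1.1, 0.0]
opening: 0.0479
```

Request:
jog_arm --pt "0 0 0 0 0 0" --pt "0 0 0 0 0 0" --pt "0 0 0 0 0 0" --pt "0 0 0 0 0 0" --pt "0 0 0 0 0 0" --grip 22 --grip_force 20

```text
t: 3.15
tool_pos: [0.5105, 0.0634, 0.2012]
tool_rot: [-1.24, 1.156, -1.161]
contact_force: [-0.9, -3.6, 5.7]
opening: 0.0266
```

Request:
jog_arm --pt "0 0 -5 0 0 0" --pt "0 1 -8 0 0 0" --pt "0 1 -8 0 0 0" --pt "0 1 -8 0 0 0" --pt "0 2 -8 0 0 0" --pt "0 2 -8 0 0 0" --pt "0 1 -2 0 0 0" --pt "0 0 0 0 0 0" --pt "0 0 0 0 0 0"

```text
t: 4.05
tool_pos: [0.463, 0.0608, 0.1919]
tool_rot: [-1.239, 1.157, -1.159]
contact_force: [4.5, -2.1, 3.9]
opening: 0.0264
```

Request:
jog_arm --pt "0 0 0 0 0 0" --pt "0 0 0 0 0 0" --pt "0 -20 0 0 0 0" --pt "0 -40 0 0 0 0" --pt "0 -40 0 0 0 0" --pt "0 -10 0 0 0 0" --pt "0 0 0 0 0 0" --grip 48

```text
t: 4.75
tool_pos: [0.4628, 0.0609, 0.3026]
tool_rot: [-1.24, 1.157, -1.158]
contact_force: [-0.9, -0.8, -0.5]
opening: 0.048
```

```bash
python3 look.py w2 .207; python3 - <<'E'
from h import *
# wheel approach plan
ph=np.radians(-37);b=[85*np.sin(ph),-116,155+85*np.cos(ph)];print(b)
for t in(down(np.pi/2),down(-np.pi/2)): plan(now(),(w([b[0],-116,310]),t))
print(ctrl.get_obs()["q"].round(2))
E
```

```text
tcp cradle [-121.1  102.1  302.6] toolz [1.    0.003 0.002]
red [254.91, 192.52] 804 [-120.2  102.5  207. ]
[np.float64(-51.154276967924105), -116, np.float64(222.88401835401987)]
12
[18.0, -1.0, 6.0, 0.0, -0.131, -0.0],[19.0, -1.0, 3.0, 0.0, -0.131, -0.0],[19.0, -1.0, 1.0, 0.0, -0.131, -0.0],[19.0, -1.0, -2.0, 0.0, -0.131, -0.0],[19.0, -1.0, -4.0, 0.0, -0.131, -0.0],[18.0, -1.0, -6.0, 0.0, -0.131, -0.0],[17.0, -1.0, -9.0, 0.0, -0.131, -0.0],[16.0, -1.0, -11.0, 0.0, -0.131, -0.0],[14.0, -1.0, -13.0, 0.0, -0.131, -0.0],[12.0, -1.0, -15.0, 0.0, -0.131, -0.0],[10.0, -1.0, -16.0, 0.0, -0.131, -0.0],[8.0, -1.0, -17.0, 0.0, -0.131, -0.0],
12
[18.0, -1.0, 6.0, 0.0, 0.131, 0.0],[17.0, -1.0, 8.0, 0.0, 0.131, 0.0],[16.0, -1.0, 10.0, 0.0, 0.131, 0.0],[15.0, -1.0, 12.0, 0.0, 0.131, 0.0],[13.0, -1.0, 14.0, 0.0, 0.131, 0.0],[11.0, -1.0, 16.0, 0.0, 0.131, 0.0],[9.0, -1.0, 17.0, 0.0, 0.131, 0.0],[6.0, -1.0, 18.0, 0.0, 0.131, 0.0],[4.0, -1.0, 19.0, 0.0, 0.131, 0.0],[2.0, -1.0, 19.0, 0.0, 0.131, 0.0],[-1.0, -1.0, 19.0, 0.0, 0.131, 0.0],[-3.0, -1.0, 19.0, 0.0, 0.131, 0.0],
[-0.03 -0.37  1.88  0.    1.64 -0.1 ]
```

Request:
jog_arm --pt "18 -1 6 0 0.131 0" --pt "17 -1 8 0 0.131 0" --pt "16 -1 10 0 0.131 0" --pt "15 -1 12 0 0.131 0" --pt "13 -1 14 0 0.131 0" --pt "11 -1 16 0 0.131 0" --pt "9 -1 17 0 0.131 0" --pt "6 -1 18 0 0.131 0" --pt "4 -1 19 0 0.131 0" --pt "2 -1 19 0 0.131 0" --pt "-1 -1 19 0 0.131 0" --pt "-3 -1 19 0 0.131 0"

```text
t: 6.0
tool_pos: [0.5452, -0.153, 0.3094]
tool_rot: [-0.075, 2.196, -2.189]
contact_force: [0.3, 0.5, -0.6]
opening: 0.0479
```

Request:
jog_arm --pt "0 0 0 0 0 0" --pt "0 0 0 0 0 0" --grip 45

```text
t: 6.2
tool_pos: [0.5453, -0.1524, 0.3105]
tool_rot: [-0.081, 2.191, -2.185]
contact_force: [0.5, -0.5, -0.2]
opening: 0.0451
```

```bash
python3 look.py w3 .207; python3 -c "
import cv2;cv2.imwrite('pics/w3b.png',cv2.resize(cv2.imread('pics/w3.png'),(800,600)))"
```

```text
tcp cradle [ -52.9 -116.2  310.5] toolz [ 0.003 -1.    -0.003]
red [65.74, 233.39] 62 [-101.6   87.5  207. ]
red [58.54, 248.03] 327 [-121.   104.2  207. ]
red [438.88, 250.47] 130 [-120.9 -319.   207. ]
```

View pics/w3b.png

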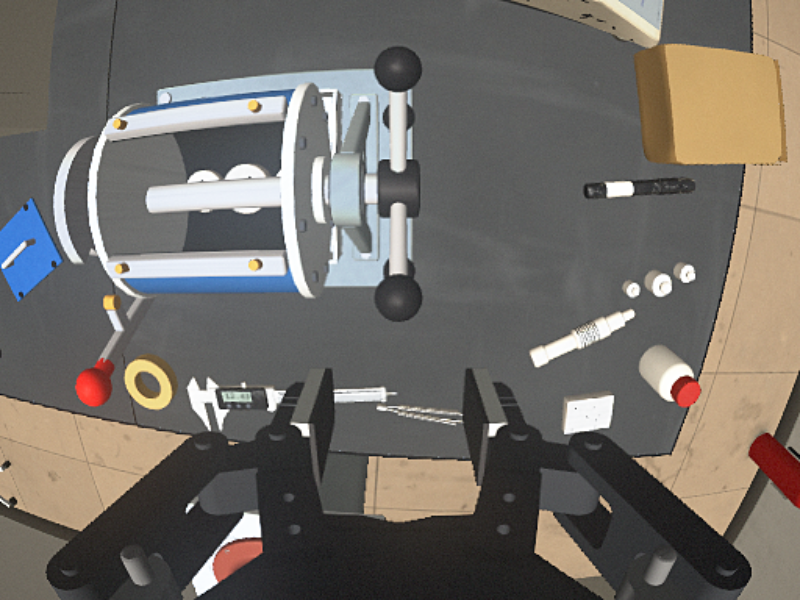

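The wrist view shows the near upper wheel ball at (398,298) and the far one at (398,68), with the hub at (398,188). The lever is swung out and the discs are in the barrel.

```bash
cat >ball.py <<'E'
from h import *
p=ctrl.camera_params("wrist");W=np.array(p["T_tool_cam"])
def angs(u,v,P,A):
    dx,dy=u-p["cx"],v-p["cy"];r=np.hypot(dx,dy)+1e-9;th=r/p["fx"];d=np.array([np.sin(th)*dx/r,-np.sin(th)*dy/r,-np.cos(th)])
    o=c(P+A@W[:3,3]);d=Rc.T@A@W[:3,:3]@d
    # circle r=85 about (x=0,z=155)
    ox,oz=o[0],o[2]-155;a=d[0]**2+d[2]**2;b=ox*d[0]+oz*d[2];k=ox*ox+oz*oz-85**2;D=b*b-a*k
    if D<0:return None
    return [(round(float(np.degrees(np.arctan2(*(lambda X:(X[0],X[2]-155))(o+t*d)))),1),(o+t*d).round(1).tolist()) for t in((-b-D**.5)/a,(-b+D**.5)/a)]
E
python3 - <<'E'
from ball import *
P,A=now()
for u,v in((398,298),(398,68)): print(angs(u/1.5625,v/1.5625,P,A))
E
```

```text
[(-33.2, [-46.6, -116.0, 226.1]), (-111.3, [-79.2, -116.0, 124.1])]
[(61.9, [75.0, -115.6, 195.0]), (96.8, [84.4, -115.5, 144.9])]
```

Request:
jog_arm --pt "-4 35 0 0 0 0" --pt "0 35 0 0 0 0" --pt "0 25 0 0 0 0" --pt "0 8 0 0 0 0" --pt "0 0 0 0 0 0"

```text
t: 6.75
tool_pos: [0.5492, -0.1516, 0.2086]
tool_rot: [-0.079, 2.189, -2.186]
contact_force: [0.7, 0.1, 0.1]
opening: 0.0447
```

Request:
jog_arm --pt "0 0 0 0 0 0" --pt "0 0 0 0 0 0" --pt "0 0 0 0 0 0" --pt "0 0 0 0 0 0" --pt "0 0 0 0 0 0" --grip 18 --grip_force 30

```text
t: 7.25
tool_pos: [0.5511, -0.1517, 0.2126]
tool_rot: [-0.072, 2.187, -2.184]
contact_force: [-0.9, 5.5, 3.2]
opening: 0.0225
```

```bash
python3 - <<'E'
from h import *
print(c(now()[0]).round(1))
def arc(a0,a1,da=6):
    n=int(np.ceil(abs(a1-a0)/da));A=np.radians(np.linspace(a0,a1,n+1))
    X=85*np.sin(A);Z=85*np.cos(A)
    print(a0,a1,[[int(-x),int(-z)] for x,z in zip(np.diff(X.round()),np.diff(Z.round()))])
arc(-35,60);arc(-30,40)
E
```

```text
[ -47.1 -115.8  212.6]
-35 60 [[-8, -4], [-8, -4], [-8, -3], [-8, -2], [-9, -2], [-9, 0], [-9, 1], [-8, 1], [-9, 2], [-8, 4], [-8, 4], [-7, 4], [-7, 6], [-6, 6], [-6, 7], [-5, 7]]
-30 40 [[-7, -4], [-8, -3], [-9, -2], [-8, -1], [-9, -1], [-8, 0], [-9, 2], [-8, 2], [-9, 2], [-7, 4], [-8, 5], [-7, 5]]
```

Request:
jog_arm --pt "-8 -4 0 0 0 0" --pt "-8 -4 0 0 0 0" --pt "-8 -3 0 0 0 0" --pt "-8 -2 0 0 0 0" --pt "-9 -2 0 0 0 0" --pt "-9 0 0 0 0 0" --pt "0 0 0 0 0 0"

```text
t: 7.95
tool_pos: [0.6015, -0.1481, 0.2264]
tool_rot: [-0.072, 2.187, -2.183]
contact_force: [1.9, 4.9, -2.0]
opening: 0.0219
```

```bash
python3 look.py w4 .207
```

```text
tcp cradle [   3.5 -115.5  226.4] toolz [ 0.003 -1.    -0.002]
red [455.11, 309.03] 172 [ -76.  -289.5  207. ]
red [40.27, 318.21] 75 [-93.6  83.1 207. ]
red [33.72, 336.44] 329 [-124.4  107.9  207. ]
```

View pics/w4.png

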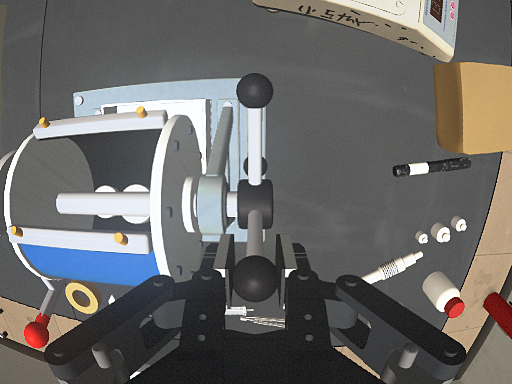

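Ball 3 is held between the pads at (256,280) and the barrel is turning with it. I'll continue the arc.

Request:
jog_arm --pt "-9 1 0 0 0 0" --pt "-8 1 0 0 0 0" --pt "-9 2 0 0 0 0" --pt "-8 4 0 0 0 0" --pt "-8 4 0 0 0 0" --pt "-7 4 0 0 0 0" --pt "-7 6 0 0 0 0" --pt "-6 6 0 0 0 0" --pt "-6 7 0 0 0 0" --pt "-5 7 0 0 0 0" --pt "0 0 0 0 0 0" --pt "0 0 0 0 0 0"

```text
t: 9.2
tool_pos: [0.6729, -0.1443, 0.1828]
tool_rot: [-0.075, 2.188, -2.187]
contact_force: [-0.1, -0.4, 0.1]
opening: 0.0178
```

Request:
jog_arm --pt "0 0 0 0 0 0" --pt "0 0 0 0 0 0" --pt "0 -30 0 0 0 0" --pt "0 -45 0 0 0 0" --pt "10 -45 0 0 0 0" --pt "45 -10 0 0 0 0" --pt "45 0 0 0 0 0" --pt "20 0 0 0 0 0" --pt "0 0 0 0 0 0" --pt "0 0 0 0 0 0" --grip 45

```text
t: 10.2
tool_pos: [0.5535, -0.1525, 0.314]
tool_rot: [-0.072, 2.186, -2.187]
contact_force: [0.3, -0.7, 0.6]
opening: 0.0453
```

```bash
python3 look.py w5 .207;python3 -c "
import cv2;cv2.imwrite('pics/w5b.png',cv2.resize(cv2.imread('pics/w5.png'),(800,600)))"
```

```text
tcp cradle [ -44.7 -116.9  314. ] toolz [ 0.001 -1.     0.001]
red [68.27, 239.98] 64 [-101.7   87.3  207. ]
red [61.37, 254.04] 309 [-120.8  103.5  207. ]
red [435.33, 253.54] 110 [-118.3 -319.   207. ]
```

View pics/w5b.png

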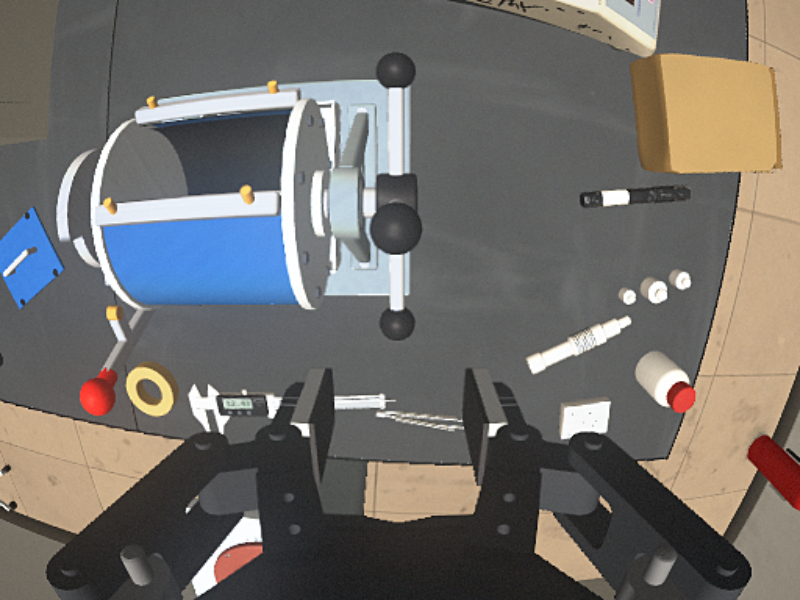

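The ball slipped out of the grip partway. It's now at (396,229), with the other balls at (396,70) and (397,323).

```bash
python3 - <<'E'
from ball import *
P,A=now()
for u,v in((396,229),(396,70),(397,323)): print(angs(u/1.5625,v/1.5625,P,A))
E
```

```text
[(-0.1, [-0.2, -116.2, 240.0]), (-161.9, [-26.4, -115.7, 74.2])]
None
[(-40.2, [-54.9, -116.6, 219.9]), (-98.6, [-84.0, -116.6, 142.3])]
```

Request:
jog_arm --pt "-25 0 -1 0 0 0" --pt "-20 30 0 0 0 0" --pt "0 35 0 0 0 0" --pt "0 25 0 0 0 0" --pt "0 12 0 0 0 0" --pt "0 0 0 0 0 0"

```text
t: 10.85
tool_pos: [0.5976, -0.1478, 0.2085]
tool_rot: [-0.079, 2.191, -2.187]
contact_force: [-0.9, -0.4, 0.8]
opening: 0.045
```

Request:
jog_arm --pt "0 0 0 0 0 0" --pt "0 0 0 0 0 0" --pt "0 0 0 0 0 0" --pt "0 0 0 0 0 0" --pt "0 0 0 0 0 0" --grip 15 --grip_force 60

```text
t: 11.35
tool_pos: [0.5993, -0.1482, 0.2135]
tool_rot: [-0.07, 2.185, -2.185]
contact_force: [1.1, 4.1, 5.0]
opening: 0.0223
```

Request:
jog_arm --pt "-9 0 0 0 0 0" --pt "-9 1 0 0 0 0" --pt "-8 2 0 0 0 0" --pt "-8 3 0 0 0 0" --pt "-8 5 0 0 0 0" --pt "0 0 0 0 0 0"

```text
t: 11.95
tool_pos: [0.6396, -0.1458, 0.1983]
tool_rot: [-0.078, 2.189, -2.188]
contact_force: [0.3, -0.1, -0.6]
opening: 0.0149
```

Request:
jog_arm --pt "0 0 0 0 0 0" --pt "0 0 0 0 0 0" --pt "0 -30 0 0 0 0" --pt "10 -45 0 0 0 0" --pt "45 -25 0 0 0 0" --pt "30 0 0 0 0 0" --pt "0 0 0 0 0 0" --pt "0 0 0 0 0 0" --grip 45

```text
t: 12.75
tool_pos: [0.5561, -0.1514, 0.2998]
tool_rot: [-0.072, 2.186, -2.187]
contact_force: [0.3, 0.2, 0.2]
opening: 0.0452
```

```bash
cat >wb.py <<'E'
from ball import *
import sys
P,A=now();im=ctrl.get_image("wrist")[:,:,::-1];cv2.imwrite(f"pics/{sys.argv[1]}.png",im);print("tcp",c(P).round(1))
g=im.max(2);m=(g<55)
m[240:]=0;m[:,:225]=0;m[:,285:]=0
m=cv2.morphologyEx(m.astype(np.uint8),cv2.MORPH_OPEN,np.ones((9,9)))
for b,a in blobs(im,m,60):
    r=angs(*b,P,A);print(b,a,r and r[0])
E
python3 wb.py w6
```

```text
tcp [ -42.  -115.9  299.8]
```

View pics/w6.png

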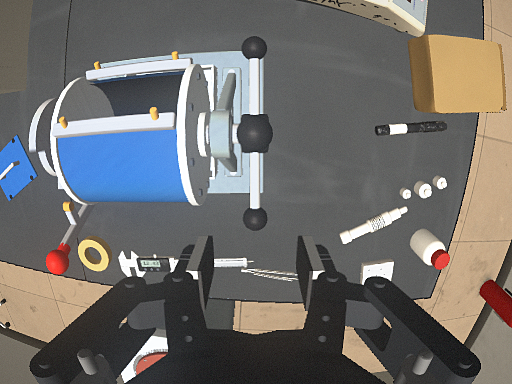

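The upper ball is now at (256,132), in front of the hub, so the wheel turned only a little. I'll change method and push with shut fingers.

```bash
python3 - <<'E'
from ball import *
P,A=now();print(angs(256,132,P,A))
def tip(f,r=62,off=6,h=11):
    f=np.radians(f);return np.array([r*np.sin(f)-off*np.cos(f)-h,155+r*np.cos(f)+off*np.sin(f)])
T=[tip(f) for f in range(18,85,6)];print([t.round().tolist() for t in T]);print([[-round(a),-round(b)] for a,b in np.diff(np.round(T),axis=0)])
E
```

```text
[(10.0, [14.7, -116.9, 238.7]), (-177.5, [-3.7, -117.8, 70.1])]
[[2.0, 216.0], [9.0, 214.0], [15.0, 212.0], [21.0, 209.0], [26.0, 205.0], [31.0, 201.0], [36.0, 196.0], [40.0, 191.0], [43.0, 186.0], [46.0, 180.0], [48.0, 174.0], [50.0, 167.0]]
[[-7, 2], [-6, 2], [-6, 3], [-5, 4], [-5, 4], [-5, 5], [-4, 5], [-3, 5], [-3, 6], [-2, 6], [-2, 7]]
```

Request:
jog_arm --pt "-10 0 0 0 0 0" --pt "0 0 0 0 0 0" --pt "0 0 0 0 0 0" --pt "-8 35 0 0 0 0" --pt "-8 30 0 0 0 0" --pt "0 13 0 0 0 0" --pt "0 0 0 0 0 0" --pt "-8 3 0 0 0 0" --pt "-6 3 0 0 0 0" --pt "-4 0 0 0 0 0" --pt "-7 2 0 0 0 0" --pt "-6 2 0 0 0 0" --grip 0

```text
t: 14.0
tool_pos: [0.6142, -0.1475, 0.2124]
tool_rot: [-0.073, 2.186, -2.187]
contact_force: [-3.9, -0.8, 2.5]
opening: 0.0
```

Request:
jog_arm --pt "-6 3 0 0 0 0" --pt "-5 4 0 0 0 0" --pt "-5 4 0 0 0 0" --pt "-5 5 0 0 0 0" --pt "-4 5 0 0 0 0" --pt "-3 5 0 0 0 0" --pt "-3 6 0 0 0 0" --pt "-2 6 0 0 0 0" --pt "0 0 0 0 0 0" --pt "0 0 0 0 0 0"

```text
t: 15.0
tool_pos: [0.6467, -0.145, 0.1733]
tool_rot: [-0.073, 2.187, -2.186]
contact_force: [0.1, 0.0, 1.9]
opening: -0.0
```

Request:
jog_arm --pt "6 -40 0 0 0 0" --pt "15 -45 0 0 0 0" --pt "35 -45 0 0 0 0" --pt "40 -2 0 0 0 0" --pt "0 0 0 0 0 0" --pt "0 0 0 0 0 0"

```text
t: 15.6
tool_pos: [0.5542, -0.1513, 0.2995]
tool_rot: [-0.073, 2.188, -2.187]
contact_force: [1.0, 0.2, 0.5]
opening: -0.0005
```

```bash
sed -i 's/g<55/g<75/' wb.py; python3 wb.py w7
```

```text
tcp [ -43.9 -115.6  299.5]
[263.0, 42.0] 99 None
[267.0, 172.5] 108 (-11.1, [-16.3, -124.6, 238.4])
```

View pics/w7.png

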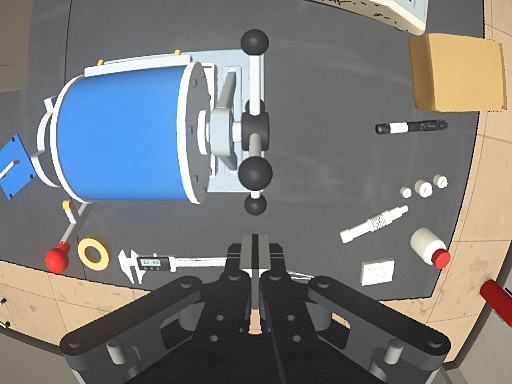

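The ball to push next is at (255,172), about -12°, so the barrel is near 123°. One more push from -12° to about 43° should finish it.

Request:
jog_arm --pt "2 35 0 0 0 0" --pt "0 35 0 0 0 0" --pt "0 13 0 0 0 0" --pt "0 0 0 0 0 0" --pt "-8 0 0 0 0 0" --pt "-8 0 0 0 0 0" --pt "-7 0 0 0 0 0" --pt "-6 0 0 0 0 0" --pt "-7 0 0 0 0 0" --pt "-6 0 0 0 0 0" --pt "-6 1 0 0 0 0"

```text
t: 16.75
tool_pos: [0.6014, -0.1483, 0.2163]
tool_rot: [-0.074, 2.186, -2.187]
contact_force: [-3.6, -0.6, 2.4]
opening: 0.0002
```

Request:
jog_arm --pt "-7 2 0 0 0 0" --pt "-6 2 0 0 0 0" --pt "-6 3 0 0 0 0" --pt "-5 4 0 0 0 0" --pt "0 0 0 0 0 0" --pt "0 0 0 0 0 0" --pt "20 -40 0 0 0 0" --pt "25 -45 0 0 0 0" --pt "25 -10 0 0 0 0" --pt "0 0 0 0 0 0" --pt "0 0 0 0 0 0"

```text
t: 17.85
tool_pos: [0.5555, -0.1513, 0.2987]
tool_rot: [-0.072, 2.186, -2.187]
contact_force: [-0.3, -0.5, -0.8]
opening: -0.0002
```

```bash
python3 wb.py w8; python3 - <<'E'
from h import *
a=ctrl.get_image("top")[:,:,::-1];b=ctrl.get_image("scene")[:,:,::-1]
w8=cv2.imread("pics/w8.png")
k=cv2.INTER_CUBIC
o=np.hstack([cv2.resize(w8[:240,30:330],(400,320),interpolation=k),cv2.resize(b[145:250,220:335],(400,365),interpolation=k)[:320]])
cv2.imwrite("pics/c8.png",o)
E
```

```text
tcp [ -42.6 -115.7  298.7]
```

View pics/c8.png

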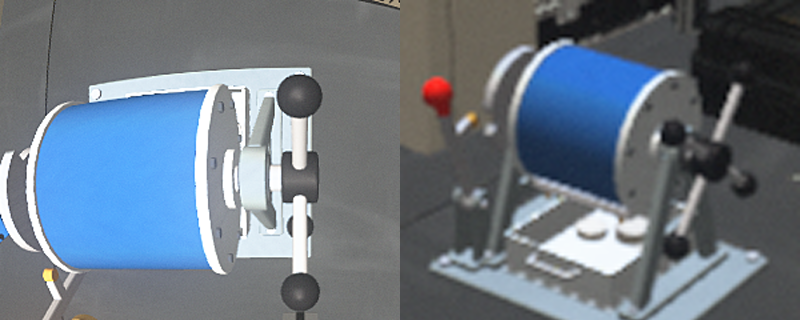

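```bash
python3 - <<'E'
from ball import *
P,A=now();print(angs(254.2,71.5,P,A),angs(254.2,219,P,A))
# refined by colour: dark balls
im=cv2.imread("pics/w8.png");g=im.max(2)
for y0,y1 in((50,95),(198,240)):
    s=g[y0:y1,230:280];m=(s<60);m=cv2.morphologyEx(m.astype(np.uint8),cv2.MORPH_OPEN,cv2.getStructuringElement(cv2.MORPH_ELLIPSE,(11,11)))
    for b,a in blobs(s,m,40):
        u,v=b[0]+230,b[1]+y0;r=angs(u,v,P,A);print(u,v,a,r)
sc=ctrl.get_image("scene")[:,:,::-1];tp=ctrl.get_image("top")[:,:,::-1];k=cv2.INTER_CUBIC
cv2.imwrite("pics/c9.png",np.hstack([cv2.resize(sc[195:240,240:315],(500,300),interpolation=k),cv2.resize(tp[140:205,232:305],(300,300),interpolation=k)]))
E
```

```text
[(42.0, [56.9, -115.1, 218.1]), (127.4, [67.6, -114.9, 103.4])] [(-44.3, [-59.3, -115.3, 215.9]), (-89.5, [-85.0, -115.2, 155.8])]
```

View pics/c9.png

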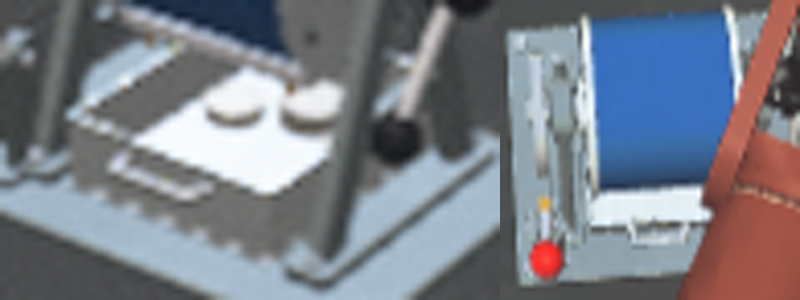

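Both wheel readings put the barrel within 2° of 180°. Two discs show in the tray and the third is hidden, so I'll look under the barrel with the wrist camera from the robot's side.

```bash
python3 - <<'E'
from h import *
B=down(0)@R.from_rotvec([.4,0,0]).as_matrix()
plan(now(),(w([-150,-60,270]),down(0)));plan((w([-150,-60,270]),down(0)),(w([-150,-60,90]),B))
E
```

```text
12
[9.0, 2.0, -5.0, 0.0, -0.131, 0.0],[8.0, 2.0, -6.0, 0.0, -0.131, 0.0],[7.0, 2.0, -7.0, 0.0, -0.131, 0.0],[6.0, 2.0, -8.0, 0.0, -0.131, 0.0],[5.0, 2.0, -8.0, 0.0, -0.131, 0.0],[4.0, 2.0, -9.0, 0.0, -0.131, 0.0],[3.0, 2.0, -10.0, 0.0, -0.131, 0.0],[2.0, 2.0, -10.0, 0.0, -0.131, 0.0],[0.0, 2.0, -10.0, 0.0, -0.131, 0.0],[-1.0, 2.0, -10.0, 0.0, -0.131, 0.0],[-2.0, 2.0, -10.0, 0.0, -0.131, 0.0],[-3.0, 2.0, -9.0, 0.0, -0.131, 0.0],
4
[0.0, 45.0, 0.0, 0.1, -0.0, -0.0],[-0.0, 45.0, -4.0, 0.1, -0.0, -0.0],[-0.0, 44.0, -9.0, 0.1, -0.0, -0.0],[-0.0, 43.0, -13.0, 0.1, -0.0, -0.0],
```

Request:
jog_arm --pt "9 2 -5 0 -0.131 0" --pt "8 2 -6 0 -0.131 0" --pt "7 2 -7 0 -0.131 0" --pt "6 2 -8 0 -0.131 0" --pt "5 2 -8 0 -0.131 0" --pt "4 2 -9 0 -0.131 0" --pt "3 2 -10 0 -0.131 0" --pt "2 2 -10 0 -0.131 0" --pt "0 2 -10 0 -0.131 0" --pt "-1 2 -10 0 -0.131 0" --pt "-2 2 -10 0 -0.131 0" --pt "-3 2 -9 0 -0.131 0"

```text
t: 19.3
tool_pos: [0.4462, -0.1014, 0.2739]
tool_rot: [-1.244, 1.155, -1.153]
contact_force: [-0.6, 0.2, -0.4]
opening: -0.0
```

Request:
jog_arm --pt "0 45 0 0.1 0 0" --pt "0 45 -4 0.1 0 0" --pt "0 44 -9 0.1 0 0" --pt "0 43 -13 0.1 0 0" --pt "0 0 0 0 0 0" --pt "0 0 0 0 0 0"

```text
t: 19.9
tool_pos: [0.4466, -0.1014, 0.094]
tool_rot: [-0.934, 0.874, -1.312]
contact_force: [0.3, -0.9, 2.4]
opening: -0.0
```

```bash
python3 look.py w10 .207; python3 -c "
import cv2;cv2.imwrite('pics/w10b.png',cv2.resize(cv2.imread('pics/w10.png'),(800,600),interpolation=cv2.INTER_CUBIC))"
```

```text
tcp cradle [-148.   -58.7   94. ] toolz [0.922 0.001 0.387]
```

View pics/w10b.png

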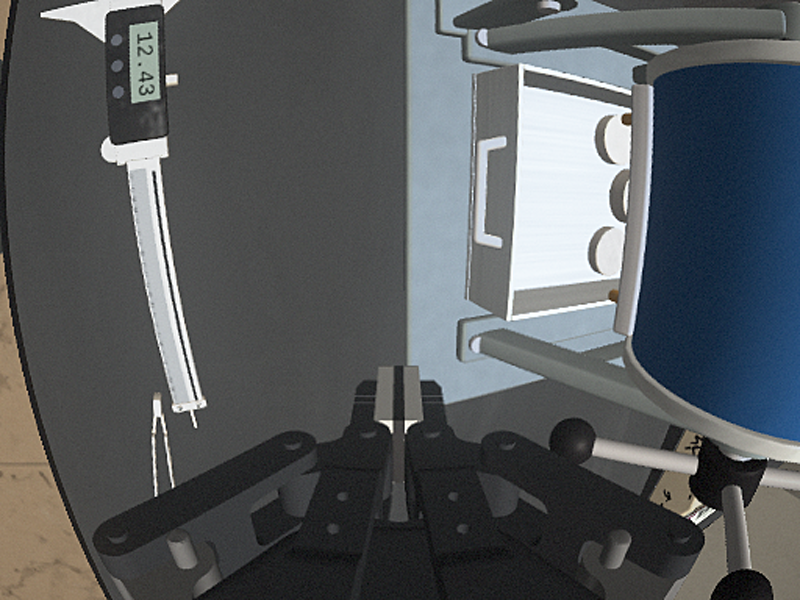

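All three discs lie in the tray, at (612,138), (622,195) and (606,250). Next I'll grip the lever ball again and push it home.

```bash
python3 - <<'E'
from h import *
a=(w([-148,-59,300]),down(0));plan(now(),a);plan(a,(w([-121,103,290]),down(0)))
E
```

```text
5
[-0.0, -37.0, 15.0, -0.081, 0.001, 0.0],[-0.0, -38.0, 12.0, -0.081, 0.001, 0.0],[-0.0, -39.0, 9.0, -0.081, 0.001, 0.0],[-0.0, -40.0, 6.0, -0.081, 0.001, 0.0],[-0.0, -40.0, 3.0, -0.081, 0.001, 0.0],
4
[-41.0, 3.0, 7.0, 0.0, 0.0, 0.0],[-41.0, 3.0, 7.0, 0.0, 0.0, 0.0],[-41.0, 3.0, 7.0, 0.0, 0.0, 0.0],[-41.0, 3.0, 7.0, 0.0, 0.0, 0.0],
```

Request:
jog_arm --pt "0 -37 15 -0.081 0 0" --pt "0 -38 12 -0.081 0 0" --pt "0 -39 9 -0.081 0 0" --pt "0 -40 6 -0.081 0 0" --pt "0 -40 3 -0.081 0 0" --pt "-41 3 7 0 0 0" --pt "-41 3 7 0 0 0" --pt "-41 3 7 0 0 0" --pt "-41 3 7 0 0 0" --pt "0 0 0 0 0 0" --pt "0 0 0 0 0 0" --grip 48

```text
t: 21.05
tool_pos: [0.465, 0.0648, 0.2891]
tool_rot: [-1.241, 1.153, -1.159]
contact_force: [-0.2, 0.4, 0.1]
opening: 0.0482
```

```bash
python3 look.py w11 .207
```

```text
tcp cradle [-118.7  105.8  289.1] toolz [1.    0.006 0.004]
red [251.87, 201.92] 885 [-120.1  102.5  207. ]
```

Request:
jog_arm --pt "3 35 -1 0 0 0" --pt "0 35 0 0 0 0" --pt "0 20 0 0 0 0" --pt "0 9 0 0 0 0" --pt "0 0 0 0 0 0"

```text
t: 21.6
tool_pos: [0.461, 0.0597, 0.1844]
tool_rot: [-1.244, 1.163, -1.158]
contact_force: [-0.4, 0.2, 1.3]
opening: 0.048
```

Request:
jog_arm --pt "0 0 0 0 0 0" --pt "0 0 0 0 0 0" --pt "0 0 0 0 0 0" --pt "0 0 0 0 0 0" --pt "0 0 0 0 0 0" --grip 22 --grip_force 40

```text
t: 22.1
tool_pos: [0.4632, 0.0603, 0.1868]
tool_rot: [-1.24, 1.156, -1.161]
contact_force: [6.2, -0.3, 1.5]
opening: 0.026
```

Request:
jog_arm --pt "0 -2 7 0 0 0" --pt "0 -2 8 0 0 0" --pt "0 -1 7 0 0 0" --pt "0 -1 5 0 0 0" --pt "0 -1 5 0 0 0" --pt "0 -1 5 0 0 0" --pt "0 0 5 0 0 0" --pt "0 0 4 0 0 0" --pt "0 0 0 0 0 0"

```text
t: 23.0
tool_pos: [0.506, 0.0635, 0.1923]
tool_rot: [-1.248, 1.163, -1.155]
contact_force: [-2.7, -2.4, 2.5]
opening: 0.0259
```

Request:
jog_arm --pt "0 0 2 0 0 0" --pt "0 0 2 0 0 0" --pt "0 0 1 0 0 0" --pt "0 0 0 0 0 0" --pt "0 0 0 0 0 0"

```text
t: 23.5
tool_pos: [0.5106, 0.0638, 0.1924]
tool_rot: [-1.248, 1.164, -1.155]
contact_force: [-5.1, -2.2, 6.0]
opening: 0.0255
```

Request:
jog_arm --pt "0 0 2 0 0 0" --pt "0 0 2 0 0 0" --pt "0 0 0 0 0 0" --pt "0 0 0 0 0 0" --pt "0 0 0 0 0 0"

```text
t: 24.0
tool_pos: [0.5111, 0.0639, 0.1923]
tool_rot: [-1.256, 1.17, -1.15]
contact_force: [-20.2, -4.8, 13.8]
opening: 0.0258
```

Request:
jog_arm --pt "0 0 -2 0 0 0" --pt "0 0 -1 0 0 0" --pt "0 0 0 0 0 0"

```text
t: 24.3
tool_pos: [0.5109, 0.0638, 0.1924]
tool_rot: [-1.249, 1.165, -1.154]
contact_force: [-7.3, -2.8, 7.1]
opening: 0.0255
```

Request:
jog_arm --pt "0 0 0 0 0 0" --pt "0 0 0 0 0 0" --pt "0 0 0 0 0 0" --pt "0 -30 0 0 0 0" --pt "0 -40 0 0 0 0" --pt "0 -40 0 0 0 0" --pt "0 0 0 0 0 0" --pt "0 0 0 0 0 0" --grip 46

```text
t: 25.1
tool_pos: [0.5138, 0.0644, 0.303]
tool_rot: [-1.243, 1.16, -1.157]
contact_force: [-0.3, -0.7, -1.5]
opening: 0.0459
```

```bash
python3 look.py w12 .215;python3 - <<'E'
from h import *
w12=cv2.imread("pics/w12.png");k=cv2.INTER_CUBIC
s=ctrl.get_image("scene")[:,:,::-1]
cv2.imwrite("pics/c12.png",np.hstack([cv2.resize(w12,(480,360)),cv2.resize(s[145:250,220:335],(320,292),interpolation=k)[:360] if 0 else cv2.resize(s[145:250,220:335],(320,360),interpolation=k)]))
E
```

```text
tcp cradle [-70.1 102.3 303. ] toolz [ 1.     0.003 -0.002]
red [251.68, 195.43] 780 [-72.2 102.7 215. ]
```

View pics/c12.png

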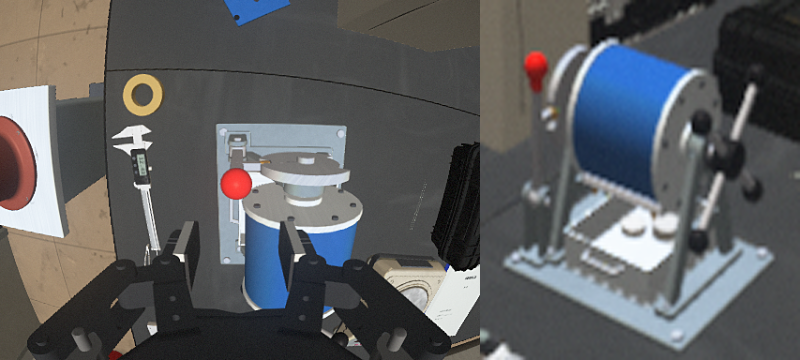

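The lever ball is back at its start position, -72 mm against -73 mm before. It came up hard against its stop and stayed there after release. The gripper is clear, so I'm handing in.

```bash
python3 -c "
from station import ctrl
print(ctrl.get_obs()['contact_force'].round(1));print(ctrl.finish_job())"
```

```text
[ 0.4 -0.  -0.3]
the job is handed in; nothing more can be done
None
```

I swung the lever out and turned the barrel to port-down. All three discs dropped into the tray, and I locked the lever back in and handed the job in at about 25 s.

**Barrel turn:** My first method, gripping the wheel's balls from above, slipped off twice partway. I switched to pushing the spokes and balls with shut fingers, and two pushes finished the turn.

**Last checks:**
- **Barrel angle:** the two wheel balls gave 177° and 181°, measured before the lever was locked in. I didn't measure it again afterwards.
- **Discs:** the wrist camera showed all three in the tray. The last scene picture shows two; the third is hidden from that side.
- **Lever:** its ball came back to within 1 mm of where it started, far past the point where it would stop if it had missed the notch. It hit a hard stop at about 20 N, above the suggested 5 to 15 N, and stayed put after release.
- **Robot:** the contact force was about zero at hand-in, with the gripper about 11 cm above the lever.
- **Bystanders:** the arm met no unexpected contact and stayed clear of them. I didn't measure their positions at the end.

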